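# Hold the shutter key switch turned

## Task

The goods-door shutter runs only as long as its key switch, on the grey control box, is held turned. Swing the switch's steel dust cover well aside to the left, take the red-headed key out of the key block, push it fully home in the keyway, turn it a quarter turn clockwise (seen from above) against its spring to the stop, and finish there: still gripping the key and holding it turned, not letting go. Leave the blue and yellow keys standing in the block, do not press the red emergency-stop button, and do not disturb the things lying around.

Things in the scene. Friction and masses are not known exactly. Their poses are not given: they have to be found in the camera images.
- station: Grey control box bolted to the bench, 110 mm deep (x) x 170 wide (y) x 70 high; origin at the centre of its underside, x away from the robot at yaw 0, y to its left, z up. On its top: the key switch (5 mm before and 42 mm left of the centre), the red emergency-stop mushroom (right), two small lamps 7 mm high (back). Its yaw varies within about 0.25 rad.
- keyway (a point): Centre of the keyway's mouth, on a red-framed steel escutcheon 36 mm square, 10 mm above the box top, 80 mm above the bench. Axes as the box. Slot 16 (y) x 7 mm (x), flared 2 mm; plate 5 mm thick; rotor's slot below it 16 x 6.2. Two sprung pins, 12 and 19 mm down, catch the blade: pushed straight it can stick up to about 16 N, yaw wiggles of 0.05 rad free it at about 5 N.
- key_rotor (a joint): Rotor of the key switch, rad: 0 = rest, slot in line with the keyway; grows clockwise seen from above to its stop at 1.60. A spring returns it to 0 when let go (0.015 N m at 0, 0.06 at 1.57). It turns only when the blade is wholly below the escutcheon, and then keeps the key in. The blade has about 0.1 rad of play in the slot.
- dust_cover (a joint): Flat steel cover over the keyway, rad: 0 = centred over it, grows as it swings level to the left (clockwise from above), stop at 2.0; stays where left, turns lightly (0.015 N m). Starts between 0 and 0.25. Its plate is 2.5 mm thick, 1 mm above the escutcheon, and clears the keyway from about 1.2.
- cover_pivot (a point): Upright axis of the dust cover, level with the keyway's mouth, 27 mm behind it (box +x).
- cover_knob (a point): Top centre of the cover's black knob: upright, 10 mm in diameter, 12 mm high above the cover's plate, 46 mm from the pivot; at joint value 0 it lies straight before the pivot (box -x), 19 mm before the keyway's centre. Can be pinched or pushed.
- stop_button (a joint): Red emergency-stop mushroom, m pressed: 0 = out, 0.005 = pressed. Must stay out.
- stop_top (a point): Top centre of the emergency-stop mushroom, 39 mm in diameter, 101 mm above the bench, 92 mm to the right of the keyway.
- key_block: Beech block, 52 x 170 x 36 mm (end caps 38 high), fixed; origin at the centre of its underside; three slots in a row along its y axis, 50 mm apart, each holding one key upright; which key stands where varies. Its yaw varies within about 0.3 rad.
- key_red: Red-headed key, blade down in the block; 70 mm long, 45 g. Origin at the tip, z towards the head. Blade 14 (y) x 4.8 mm (x), rounded tip, 0 to 18 mm; neck 4.8 mm dia to 25.5; shoulder 18 mm dia to 28.5; head 34 (y) x 9 mm (x), 39 to 70: grip across x. Same both ways round; its y goes along the keyway's y. Tip 10.5 mm above the bench in the block, 25.5 mm below the keyway's mouth when home.
- key_red_shoulder (a point): Centre of the underside of the red key's shoulder, 25.5 mm above the tip; it rests on the block's top now, and on the keyway's mouth when the key is fully home.
- key_red_head (a point): Centre of the red key's head, 54.5 mm above the tip; the place to grip it.
- key_blue: Same key with a blue head; stays in the block.
- key_yellow: Same key with a yellow head; stays in the block.
- stapler: Dark green stapler, 34 x 131 x 46 mm, loose, a bystander; origin under its centre.
- tape_measure: Yellow pocket tape measure, 36 x 71 x 62 mm, loose, a bystander; origin under its centre.
- pack_soap: Small green carton, 56 x 80 x 30 mm, loose, a bystander; origin under its centre.
Things that resemble listed ones, but are neither listed nor needed, are in the scene too. There is more than one size of the key_red; the job needs the middle-sized.

How it is judged (in metres and radians):
On the way, in this order (a step that is already met when the one before it is completed fails the run):
1. the red key is gripped and lifted clear of the key block (contact force between the fingers and key_red above 1 N and height (world z) of key_red_shoulder above 0.075 m), for 0.1 s.
2. the red key is fully home in the keyway, upright, the rotor not yet turned (z of key_red_shoulder in the frame of keyway below 0.003 m and horizontal distance between key_red_shoulder and keyway below 0.004 m and angle between key_red's own z axis and vertical below 0.15 rad and value of joint key_rotor below 0.5 rad), for 0.05 s.
At the end, for the whole second after the job is handed in: Through the last second the rotor stands at least 1.35 rad clockwise, the red key gripped (over 1 N), upright within 0.15 rad, its shoulder within 4 mm of the keyway's mouth; cover at least 1.1 rad aside, emergency stop out, blue and yellow keys within 15 mm of their starts (value of joint key_rotor above 1.35 rad and z of key_red_shoulder in the frame of keyway below 0.004 m and horizontal distance between key_red_shoulder and keyway below 0.004 m and angle between key_red's own z axis and vertical below 0.15 rad and contact force between the fingers and key_red above 1 N and value of joint dust_cover above 1.1 rad and value of joint stop_button below 0.002 m and distance of each of key_blue, key_yellow from where it was at the start of the episode below 0.015 m); the arm keeps its last pose, push and grip.
It fails at once if the emergency stop is pressed (value of joint stop_button above 0.003 m).
It fails at once if the blue or yellow key is pulled out or knocked over (distance of any of key_blue, key_yellow from where it was at the start of the episode above 0.02 m).
It fails at once if a bystander is pushed more than 4 cm (distance of any of stapler, tape_measure, pack_soap from where it was at the start of the episode above 0.04 m).
It also fails if it takes over 59 s, if anything falls off the work surface, if the arm or the gripper's body presses on something with over 40 N, if the wrist force passes 120 N, or if a joint passes its speed limit or range.

## Robot

A 7-joint arm with a two-finger parallel gripper is mounted at the origin on a cart in front of the work surface, level with it; the furniture and walls round the work are solid. World frame = base frame: x ahead of the robot, y to its left, z up, the work surface at z = 0. Lengths are in m, angles in degrees, forces in N, time in s.
With the tool pointing down it reaches from about 0.4 to 0.85 m from the base axis. Payload 4.5 kg.
Tool frame: the origin (TCP) lies at the very end of the fingers, on their centre line; the grasp point (between the pads) lies env.grasp_offset behind it (env.grasp_offset is the distance from the TCP to the grasp point, in m); z points along the fingers, y is the line along which they close (so a half turn about z gives the same grasp; the last joint's range is limited). The gripper opens to 85 mm and grips with 20 to 120 N. Pads are 22 mm wide; open, the fingers measure 114 mm over their backs; the gripper's body (76 mm by 85 mm) begins 54 mm behind the grasp point. The pads swing forward as they close: fully open they stand 13 mm farther back than shut.
Start: joints at [1.937, 39.483, -11.15, 89.685, 9.013, 51.709, -12.324], TCP at [0.625, 0, 0.197] pointing down, gripper open.
Joint ranges: [-172.22, 172.22], [-26.19, 119.32], [-84.43, 86.54], [7.71, 146.69], [-57.33, 237.33], [2.42, 119.75], [-152.13, 152.13]. Speed limits (degrees/s): [147.25, 147.25, 180, 180, 180, 180, 180].

## Interface

Orientations are given as [roll, pitch, yaw] about the fixed x, y, z axes, in that order (R = Rz(yaw) Ry(pitch) Rx(roll)).
In Python, from cell import env gives the robot as it stands.
- The arm moves only by the shell command python3 -m crank 'ROWS'. ROWS is JSON, a list that holds one entry, the list of rows, each a list of 7 numbers: the shift along the tool's x, y, z in units of 30 mm (1.0 is 30 mm), then the turn, a rotation vector about the tool's x, y, z in units of 8 degrees (1.0 is 8 degrees), then the opening, from -1 (shut) to 1 (fully open). In form: [[[x, y, z, ax, ay, az, jaw], ...]]. A call has 1 to 20 rows; each row shifts and turns the commanded pose from where the row before left it, along the tool's axes as they then stand; what a row does not reach is not made up. A row lasts 1/10 s, in which the tool goes at most 50 mm and 8.59 degrees, less where a joint would pass 70% of its speed; a pose out of reach is approached as far as the arm can. A call is refused whole if a number of a shift passes 1 or a number of a turn 1, either way. A call with a gripper value outside its range is refused whole. The fingers move at their own pace and stop on an object; the grip force is fixed at half the most. Time passes only in rows, so rows that do not move let the fingers close. It gives the time, the measured TCP pose, the force, the opening and the grip force at its end, in the units of the state.
- env.get_state(): the state, without advancing time (a new reading comes with each control period).
- env.grab_frame(name): name is "scene" or "side" or "wrist"; returns a dict with "pixels" (400x640x3 uint8, red, green, blue), "fx", "fy", "cx", "cy" (pixels), "pose" (4x4, takes a point from camera to world coordinates); the wrist camera has in their place "mount" (4x4, takes a point from camera to tool coordinates, whose origin is the TCP and whose axes are the flange's). Camera axes: x right, y down, z forward; pixel columns grow to the right and rows downward; lengths in m; the calibration is good to about 2 mm. The wrist camera is an equidistant fisheye: a pixel r from the principal point sees the ray r / f radians off the axis. A picture is of the moment at which its call begins: read the wrist's pose just before it. There is no depth.
- env.hand_in(): hands the job in; it is judged then, once.
Trained networks look in a picture, given as the dict that the camera call returned (one of the last four; its "shot" number tells which), for a name from the list of things; names that differ only in an ending like _2 or _b are one class to them, and where a whole thing is asked for, a point or a joint stands for the part that bears it (a point fixed in the world has none). Each returns a list of dicts, best first, with "p" (0 to 1); they miss things now and then, are a little off and sometimes report something else, mostly with a low value. They report only what shows in the picture. A call takes as long as a camera call. They do not tell look-alikes from the thing itself.
- env.boxes_of(picture, query): "uv" ([column, row] in pixels, amid what is visible of it).
- env.regions_of(picture, query): "pixels" (400x640 bool, what is visible of it) and "uv" ([column, row] in pixels, amid what is visible of it).
- env.spot_point(picture, query): "uv" ([column, row] in pixels: a listed point, or the origin of a listed thing).
The state is a dict: "t": time; "joints": joint angles; "dq": joint speeds; "joint_torque": joint torques, N m; "tool_pos": TCP position; "orientation": TCP orientation; "force": force on the tool from outside, world axes, zero at the start; "wrist_torque": the same for the moment, N m; "width": finger opening in m; "gripper_force": force on a finger pad.
Only numpy, scipy, OpenCV 4.12 (cv2) and the standard library are available. Lean on these libraries where they do the work, as an engineer would, in place of code of your own. Each camera call takes 0.05 s, during which the arm holds its last target. There are 200 camera calls.

## Working session

There is one attempt and no reset: what is moved stays moved. The work goes in short steps, Python scripts to look and compute and a shell command to move; the robot and the scene stay as the last step left them, time stands still between calls to the robot, and variables do not carry over. Pictures are saved under pics/ and viewed, at most 10 in all, crops included, and the job is handed in when it is done.

```bash
mkdir -p pics; ls; python3 - <<'E'
from cell import env
import cv2,numpy as np
ims=[]
for n in("scene","side"):
    f=env.grab_frame(n); cv2.imwrite(f"pics/{n}0.png",f["pixels"][:,:,::-1])
    print(n,f["fx"],f["fy"],f["cx"],f["cy"],np.round(f["pose"],3).tolist())
    for q in("keyway","cover_knob","cover_pivot","stop_top","key_red_head","key_red_shoulder","key_red","key_blue","key_yellow","key_block","station"):
        print(q,[(np.round(d["uv"],1).tolist(),round(d["p"],2)) for d in env.spot_point(f,q)][:4])
f=env.grab_frame("wrist"); cv2.imwrite("pics/wrist0.png",f["pixels"][:,:,::-1]); print(f["fx"],f["cx"],f["cy"],np.round(f["mount"],4).tolist())
print(env.get_state(),env.grasp_offset)
E
```

```text
pics
scene 425.0923694228405 425.0923694228405 314.41639043857276 192.5313438774462 [[-0.45, -0.693, 0.563, 0.041], [-0.893, 0.346, -0.288, 0.487], [0.005, -0.632, -0.775, 0.741], [0.0, 0.0, 0.0, 1.0]]
keyway [([372.5, 178.4], 0.79)]
cover_knob [([374.9, 182.8], 0.43), ([240.1, 192.9], 0.39)]
cover_pivot [([362.3, 171.0], 0.97), ([320.6, 145.3], 0.46)]
stop_top [([408.2, 161.9], 0.72), ([376.3, 183.9], 0.55)]
key_red_head [([224.6, 287.7], 0.73), ([287.1, 235.0], 0.59), ([277.1, 208.4], 0.52)]
key_red_shoulder [([280.9, 208.8], 0.65), ([288.6, 239.6], 0.5)]
key_red [([229.6, 307.0], 0.78), ([289.4, 252.4], 0.67), ([279.0, 215.5], 0.6), ([289.6, 235.2], 0.26)]
key_blue [([263.9, 255.7], 0.78)]
key_yellow [([315.1, 244.1], 0.63)]
key_block [([286.5, 252.9], 0.93)]
station [([382.8, 194.5], 0.77)]
side 462.03682001624 462.03682001624 318.39253854954416 202.73507253839574 [[0.999, -0.028, 0.032, 0.49], [-0.043, -0.558, 0.829, -0.504], [-0.006, -0.83, -0.558, 0.572], [0.0, 0.0, 0.0, 1.0]]
keyway [([305.4, 240.5], 0.61)]
cover_knob [([287.6, 229.8], 0.64), ([307.3, 263.5], 0.16)]
cover_piv
[... 686 characters left out ...]
rray([  1.93628114,  39.48261957, -11.15035477,  89.68577463,
         9.01119336,  51.71088142, -12.32403716]), 'dq': array([ 0.01817305, -0.03713826, -0.00830655, -0.02865751,  0.07355034,
       -0.05470963,  0.05541834]), 'joint_torque': array([ 7.06500141e-04, -5.39542222e+01, -1.26616303e+00, -1.58876950e+01,
        1.00845192e-02,  1.48321367e-03,  1.62124854e-05]), 'tool_pos': array([6.25008000e-01, 4.01547979e-05, 1.97012680e-01]), 'orientation': array([ 1.79998079e+02, -1.75753815e-03,  9.00015399e+01]), 'force': array([ 0.05409989, -0.29659498,  0.96227826]), 'wrist_torque': array([ 0.01943346, -0.00137306,  0.00592942]), 'gripper_force': 0.0, 'width': 0.08520674055632609} 0.0187
```

View scenes.

View pics/scene0.png

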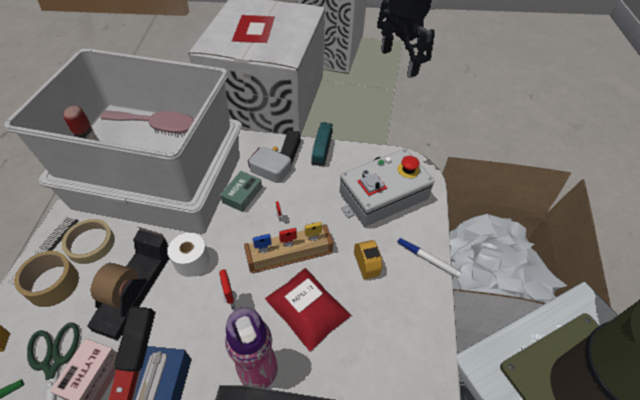

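View pics/side0.png

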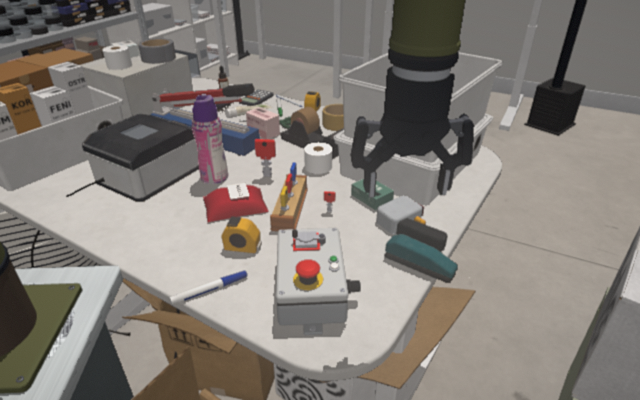

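View pics/wrist0.png

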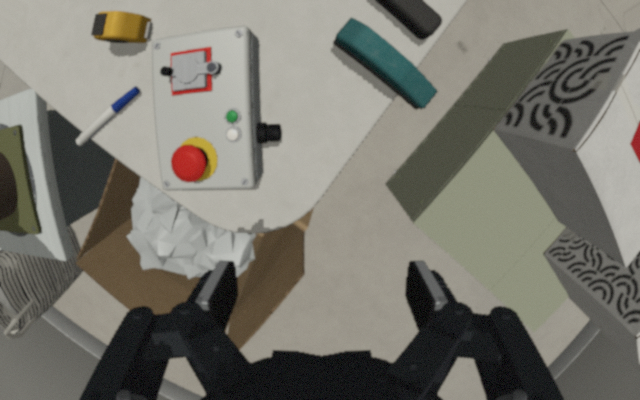

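```bash
cat > h.py <<'E'
from cell import env
import cv2,numpy as np
from scipy.spatial.transform import Rotation as R
def grab(n):
    s=env.get_state(); f=env.grab_frame(n)
    if n=="wrist":
        T=np.eye(4);T[:3,:3]=R.from_euler("xyz",s["orientation"],degrees=True).as_matrix();T[:3,3]=s["tool_pos"]
        f["pose2"]=T@f["mount"]
    else: f["pose2"]=f["pose"]
    f["n"]=n; return f
def ray(f,uv):
    x=(uv[0]-f["cx"])/f["fx"]; y=(uv[1]-f["cy"])/f["fy"]
    if f["n"]=="wrist":
        r=np.hypot(x,y); d=np.array([x/r*np.sin(r),y/r*np.sin(r),np.cos(r)])
    else: d=np.array([x,y,1.]); d/=np.linalg.norm(d)
    return f["pose2"][:3,3],f["pose2"][:3,:3]@d
def tri(rs):
    A=sum(np.eye(3)-np.outer(d,d) for o,d in rs); b=sum((np.eye(3)-np.outer(d,d))@o for o,d in rs)
    p=np.linalg.solve(A,b); return p,max(np.linalg.norm((np.eye(3)-np.outer(d,d))@(p-o)) for o,d in rs)
def atz(f,uv,z):
    o,d=ray(f,uv); return o+d*(z-o[2])/d[2]
def proj(f,p):
    c=np.linalg.inv(f["pose2"])@np.append(p,1); x,y,z=c[:3]
    if f["n"]=="wrist":
        r=np.hypot(x,y); t=np.arctan2(r,z)/r; return f["cx"]+f["fx"]*x*t,f["cy"]+f["fy"]*y*t
    return f["cx"]+f["fx"]*x/z,f["cy"]+f["fy"]*y/z
E
python3 - <<'E'
from h import *
S=grab("scene");D=grab("side");W=grab("wrist")
np.set_printoptions(precision=4,suppress=True)
for q,a,b in [("keyway",(372.5,178.4),(305.4,240.5)),("knob",(374.9,182.8),(287.6,229.8)),("pivot",(362.3,171),(320.3,238.7)),("stop",(408.2,161.9),(306.5,263.5)),
 ("headM",(287.1,235),(291.9,180.6)),("headS",(277.1,208.4),(328.8,196.3)),("headL",(224.6,287.7),(263.7,148.4)),
 ("shM",(288.6,239.6),(287.3,195.5)),("blue",(263.9,255.7),(292.2,190.9)),("yel",(315.1,244.1),(285.2,216.4)),("block",(286.5,252.9),(291.4,205.5)),("station",(382.8,194.5),(311.4,291.5))]:
    print(q,*tri([ray(S,a),ray(D,b)]))
for q in("keyway","cover_pivot","cover_knob","stop_top"):
    for d in env.spot_point(W,q)[:3]: print(q,d["uv"],d["p"],atz(W,d["uv"],{"stop_top":.101,"cover_knob":.096}.get(q,.08)))
c=np.hstack([cv2.resize(S["pixels"][195:275,240:340],(400,320),interpolation=3),cv2.resize(D["pixels"][160:240,250:350],(400,320),interpolation=3)])
cv2.imwrite("pics/crop1.png",c[:,:,::-1])
E
```

```text
keyway [0.4956 0.1158 0.0803] 0.005092050530885486
knob [0.4683 0.1269 0.0977] 0.007950028265287195
pivot [0.5224 0.1231 0.0784] 0.006406559286600192
stop [0.4933 0.035  0.0972] 0.0017834431717248915
headM [0.4646 0.329  0.0666] 0.002653999940280137
headS [0.5456 0.3129 0.0385] 0.002283393213328902
headL [0.4028 0.4696 0.0753] 0.0029373784227477253
shM [0.4609 0.3227 0.0393] 0.005968179231764573
blue [0.4674 0.3766 0.0142] 0.0026598197806718704
yel [0.4503 0.2752 0.0142] 0.001019496137441254
block [0.4631 0.3324 0.0027] 0.00018672813533201178
station [ 0.5024  0.0748 -0.001 ] 0.0037970833727689066
keyway [186.1, 68.7] 0.84 [0.4915 0.1228 0.08  ]
keyway [221.4, 109.0] 0.36 [0.528  0.0791 0.08  ]
cover_pivot [215.6, 67.9] 0.87 [0.5231 0.1201 0.08  ]
cover_knob [165.5, 71.1] 0.65 [0.4763 0.1212 0.096 ]
stop_top [186.4, 166.2] 0.59 [0.4954 0.0276 0.101 ]
```

View pics/crop1.png

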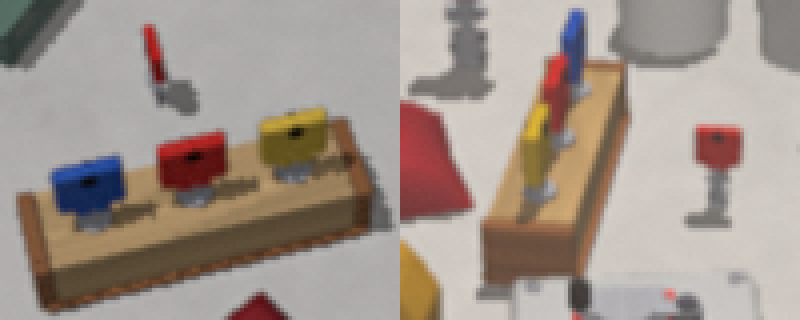

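The middle-sized red key is the one in the block, scene px (287,235). Its head triangulates to 66 mm, as expected. The loose small key (277,208) has its head at 38 mm and the loose large key (224,288) at 75 mm, so neither fits. Next I go above the cover knob.

```bash
python3 -m crank '[[[0.8,-1,0.2,0,0,0,0.2],[0.8,-1,0.2,0,0,0,0.2],[0.8,-1,0.3,0,0,0,0.2],[0.8,-1,0.3,0,0,0,0.2],[0.8,-1,0.2,0,0,0,0.2],[0,0,0,0,0,0,0.2],[0,0,0,0,0,0,0.2]]]'
python3 - <<'E'
from h import *
np.set_printoptions(precision=4,suppress=True)
W=grab("wrist"); print(env.get_state()["tool_pos"],env.get_state()["t"])
for q in("keyway","cover_pivot","cover_knob","stop_top"):
    for d in env.spot_point(W,q)[:2]: print(q,np.round(d["uv"],1),d["p"],atz(W,d["uv"],{"stop_top":.101,"cover_knob":.096}.get(q,.08)))
cv2.imwrite("pics/w1.png",W["pixels"][:,:,::-1])
E
```

```text
t: 2.3
tool_pos: [0.4749, 0.1207, 0.1612]
orientation: [180.0, -0.0, 90.1]
force: [0.9, -0.0, 0.5]
width: 0.0512
gripper_force: 0.0
[0.476  0.1199 0.1613] 2.35
keyway [341.3 199.5] 0.68 [0.4918 0.1194 0.08  ]
cover_pivot [374.6 196.1] 0.74 [0.5212 0.1227 0.08  ]
stop_top [342.6 299. ] 0.71 [0.4944 0.0283 0.101 ]
```

View pics/w1.png

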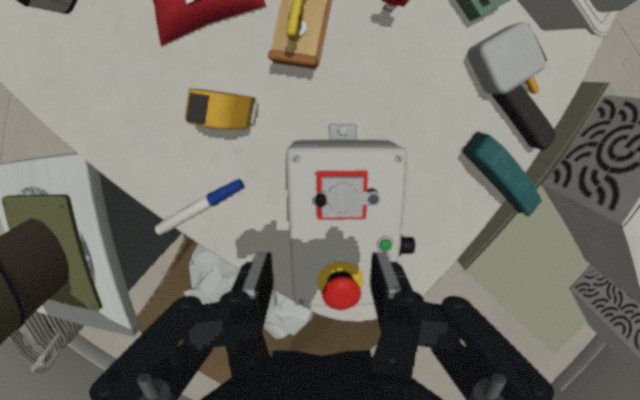

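The wrist view shows the knob at (320,200), the pivot at (373,199) and the red frame spanning (317,172) to (366,219).

```bash
python3 - <<'E'
from h import *
np.set_printoptions(precision=4,suppress=True)
W=grab("wrist");D=grab("side");S=grab("scene")
print(W["pose2"][:3,3],env.get_state()["tool_pos"])
print("knob",atz(W,(320,200),.0955),"pivot",atz(W,(373.5,199),.085))
hsv=cv2.cvtColor(W["pixels"],cv2.COLOR_RGB2HSV); m=((hsv[...,0]<8)|(hsv[...,0]>172))&(hsv[...,1]>130)&(hsv[...,2]>80)
m[:165]=0;m[226:]=0;m[:,:305]=0;m[:,380:]=0
v,u=np.nonzero(m); P=np.array([atz(W,(a,b),.08)[:2] for a,b in zip(u,v)],np.float32)
print(len(u),cv2.minAreaRect(P))
f=cv2.minAreaRect(P)[0]
for I,k in((S,(0,0)),(D,(0,0))):
  for q in("keyway","cover_knob","cover_pivot"):
    d=env.spot_point(I,q)[:1]
    if d: print(q,np.round(d[0]["uv"],1),atz(I,d[0]["uv"],.0955 if "knob" in q else .08))
  print(proj(I,(*f,.08)))
E
```

```text
[0.4756 0.2022 0.3374] [0.4755 0.1195 0.161 ]
knob [0.4745 0.1226 0.0955] pivot [0.5208 0.1199 0.085 ]
433 ((0.49243825674057007, 0.12369923293590546), (0.04421466216444969, 0.04301745817065239), 0.1819561868906021)
keyway [373.1 183.2] [0.4899 0.1219 0.08  ]
cover_knob [376.2 180.3] [0.4831 0.1208 0.0955]
cover_pivot [364.4 172.6] [0.5229 0.1228 0.08  ]
(np.float64(371.69599117534517), np.float64(182.64406343316492))
cover_knob [293.7 227.4] [0.4719 0.1292 0.0955]
cover_pivot [320.2 239.6] [0.5165 0.1131 0.08  ]
(np.float64(305.9658465537456), np.float64(236.17905983042084))
```

```bash
python3 -m crank '[[[0.1,0,0.6,0,0,0,-0.35],[0,0,0.6,0,0,0,-0.35],[0,0,0.5,0,0,0,-0.35],[0,0,0.5,0,0,0,-0.35],[0,0,0.25,0,0,0,-0.35],[0,0,0,0,0,0,-1],[0,0,0,0,0,0,-1],[0,0,0,0,0,0,-1]]]'
```

```text
t: 3.8
tool_pos: [0.4756, 0.1232, 0.0881]
orientation: [179.9, -0.0, 90.0]
force: [-0.3, -0.2, 0.2]
width: -0.0001
gripper_force: 0.0
```

```bash
python3 - <<'E'
from h import *
W=grab("wrist");D=grab("side");S=grab("scene")
a=cv2.resize(W["pixels"][150:290,240:440],(600,420),interpolation=3)[:, :]
b=cv2.resize(D["pixels"][190:290,260:360],(300,300),interpolation=3);c=cv2.resize(S["pixels"][140:220,340:440],(300,240),interpolation=3)
o=np.zeros((570,800,3),np.uint8);o[:280,:400]=cv2.resize(a,(400,280));o[:300,410:710]=b;o[320:560,:300]=c
cv2.imwrite("pics/c2.png",o[:,:,::-1])
E
```

```text
(no output)
```

View pics/c2.png

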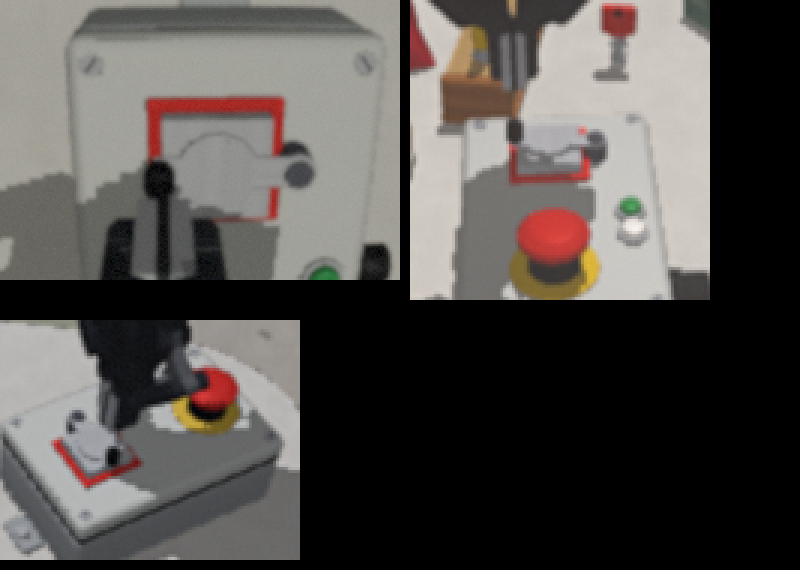

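```bash
python3 - <<'E'
from h import *
np.set_printoptions(precision=1,suppress=True)
I={n:grab(n) for n in("wrist","side","scene")}
p=env.get_state()["tool_pos"]
for n,f in I.items():
    print(n,"tcp",np.array(proj(f,p)),"knob@-",np.array(proj(f,(.4745,.1226,.0955))),[(np.round(d["uv"],1),d["p"]) for d in env.spot_point(f,"cover_knob")[:2]])
W=I["wrist"]; np.set_printoptions(precision=4)
# knob seen px: wrist ~ (319,238), side (295,231), scene (377,184)
print(tri([ray(W,(319,236)),ray(I["side"],(295,231)),ray(I["scene"],(377,184))]))
cv2.imwrite("pics/c3.png",np.vstack([cv2.resize(W["pixels"][200:275,270:370],(800,600),interpolation=0)])[:,:,::-1])
E
```

```text
wrist tcp [322.  237.7] knob@- [320.8 243.8] [(array([318.2, 246. ]), 0.74)]
side tcp [295.8 233.1] knob@- [295.2 229.7] [(array([291.4, 229. ]), 0.6)]
scene tcp [376.9 185.9] knob@- [377.7 183.5] [(array([375. , 183.3]), 0.73)]
(array([0.4742, 0.1245, 0.0923]), np.float64(0.001998978270627819))
```

View pics/c3.png

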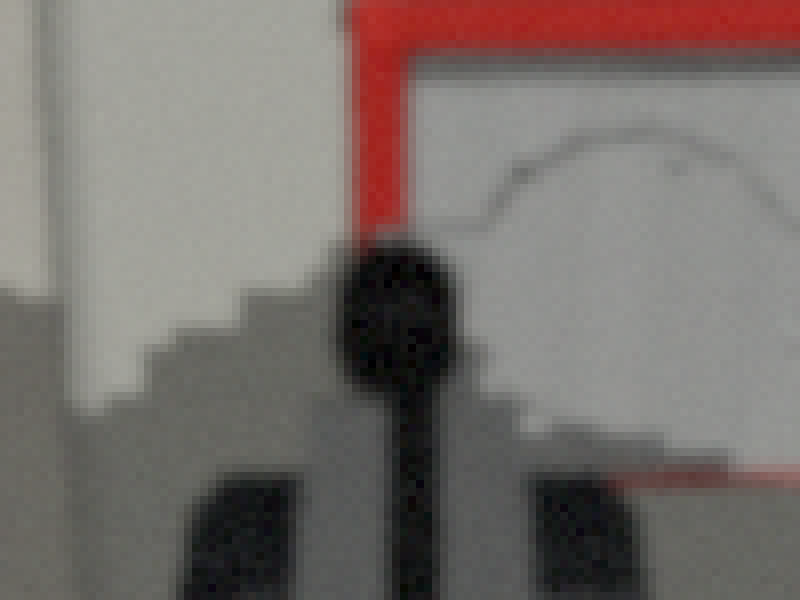

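The crop shows the knob at (319,240) with the shut fingertips just above it. The tips really sit about 10–15 mm higher than the reported TCP. I'll reopen, go lower and pinch again.

```bash
python3 -m crank '[[[0,0,0,0,0,0,-0.4],[0,0,0,0,0,0,-0.4],[0.03,-0.03,0.1,0,0,0,-0.4],[0,0,0.1,0,0,0,-0.4],[0,0,0,0,0,0,-0.4]]]'; python3 -m crank '[[[0,0,0,0,0,0,-1],[0,0,0,0,0,0,-1],[0,0,0,0,0,0,-1]]]'
```

```text
t: 4.75
tool_pos: [0.4738, 0.1239, 0.081]
orientation: [-180.0, 0.0, 90.0]
force: [-1.0, 0.2, -0.7]
width: 0.0255
gripper_force: 0.0
t: 5.05
tool_pos: [0.4742, 0.1239, 0.0815]
orientation: [180.0, -0.0, 90.0]
force: [0.1, -0.4, 0.0]
width: 0.0001
gripper_force: 0.0
```

```bash
python3 -m crank '[[[0,0,0,0,0,0,-0.4],[0,0,0,0,0,0,-0.4],[0,0,0.1,0,0,0,-0.4],[0,0,0.1,0,0,0,-0.4],[0,0,0,0,0,0,-0.4]]]'; python3 -m crank '[[[0,0,0,0,0,0,-1],[0,0,0,0,0,0,-1],[0,0,0,0,0,0,-1]]]'; python3 - <<'E'
from h import *
print(env.grasp_offset)
I={n:grab(n) for n in("side","wrist")}
for n,f in I.items(): print(n,proj(f,env.get_state()["tool_pos"]))
a=cv2.resize(I["side"]["pixels"][180:255,250:350],(400,300),interpolation=0);b=cv2.resize(I["wrist"]["pixels"][200:275,270:370],(400,300),interpolation=0)
cv2.imwrite("pics/c4.png",np.hstack([a,b])[:,:,::-1])
E
```

```text
t: 5.55
tool_pos: [0.4738, 0.1238, 0.075]
orientation: [-180.0, 0.0, 90.0]
force: [-0.6, 0.5, -0.0]
width: 0.0259
gripper_force: 0.0
t: 5.85
tool_pos: [0.4742, 0.124, 0.0756]
orientation: [180.0, -0.0, 90.0]
force: [0.5, -0.3, -0.5]
width: 0.0001
gripper_force: 0.0
0.0187
side (np.float64(295.43976853818896), np.float64(238.4494938607402))
wrist (np.float64(322.36349362826104), np.float64(237.80264813674518))
```

View pics/c4.png

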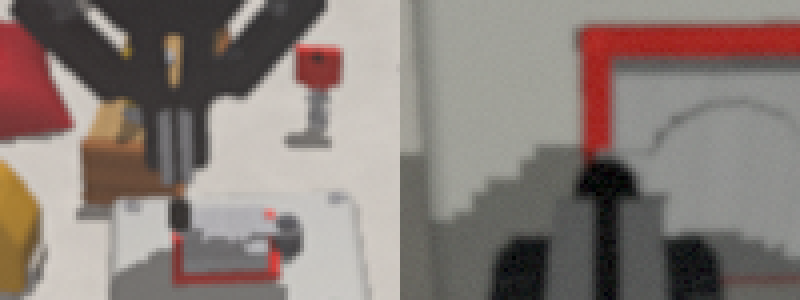

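The tips still show about 6–8 mm above the knob top, at side px (295,226) against (295,230). I'll go lower in two steps.

```bash
python3 -m crank '[[[0,0,0,0,0,0,-0.4],[0,0,0,0,0,0,-0.4],[0,0,0.2,0,0,0,-0.4],[0,0,0.1,0,0,0,-0.4],[0,0,0,0,0,0,-0.4]]]'; python3 -m crank '[[[0,0,0,0,0,0,-1],[0,0,0,0,0,0,-1],[0,0,0,0,0,0,-1]]]'
```

```text
t: 6.45
tool_pos: [0.4737, 0.1238, 0.0659]
orientation: [-179.9, 0.0, 90.0]
force: [0.3, -0.1, 0.4]
width: 0.0255
gripper_force: 0.0
t: 6.75
tool_pos: [0.4742, 0.1239, 0.0666]
orientation: [180.0, -0.0, 90.0]
force: [-0.0, 0.8, 0.2]
width: -0.0001
gripper_force: 0.0
```

```bash
python3 -m crank '[[[0,0,0,0,0,0,-0.4],[0,0,0,0,0,0,-0.4],[0,0,0.1,0,0,0,-0.4],[0,0,0.1,0,0,0,-0.4],[0,0,0,0,0,0,-0.4]]]'; python3 -m crank '[[[0,0,0,0,0,0,-1],[0,0,0,0,0,0,-1],[0,0,0,0,0,0,-1]]]'; python3 - <<'E'
from h import *
I={n:grab(n) for n in("side","wrist")}
for n,f in I.items(): print(n,proj(f,env.get_state()["tool_pos"]))
a=cv2.resize(I["side"]["pixels"][180:255,250:350],(400,300),interpolation=0);b=cv2.resize(I["wrist"]["pixels"][200:275,270:370],(400,300),interpolation=0)
cv2.imwrite("pics/c5.png",np.hstack([a,b])[:,:,::-1])
E
```

```text
t: 7.25
tool_pos: [0.4738, 0.1238, 0.06]
orientation: [-180.0, 0.0, 90.0]
force: [-1.2, 0.5, -0.8]
width: 0.0256
gripper_force: 0.0
t: 7.55
tool_pos: [0.4748, 0.1241, 0.0609]
orientation: [179.9, -0.0, 90.0]
force: [0.5, 0.7, 3.3]
width: 0.0001
gripper_force: 1.7
side (np.float64(296.0633266665814), np.float64(245.0037512907536))
wrist (np.float64(322.30474249184834), np.float64(237.75789370427896))
```

View pics/c5.png

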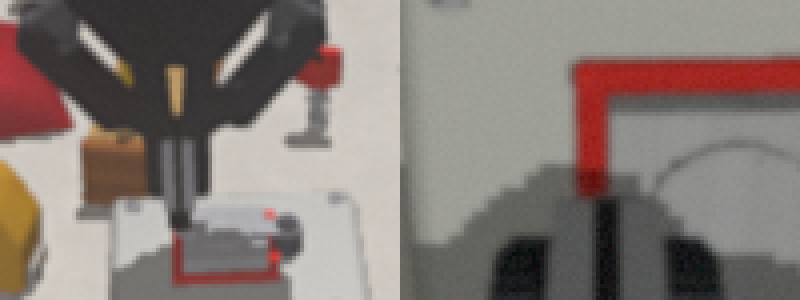

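Contact: the shut tips rest on the knob top (95.5 mm) while the TCP reads 61 mm. The real fingertips are therefore about 34 mm behind the reported TCP, and the wrist image agrees. I'll use that offset from here.

```bash
python3 -m crank '[[[0,0,0,0,0,0,-0.4],[0,0,0,0,0,0,-0.4],[0,0,0.15,0,0,0,-0.4],[0,0,0.13,0,0,0,-0.4],[0,0,0,0,0,0,-0.4]]]'; python3 -m crank '[[[0,0,0,0,0,0,-1],[0,0,0,0,0,0,-1],[0,0,0,0,0,0,-1]]]'
```

```text
t: 8.15
tool_pos: [0.4734, 0.1237, 0.0513]
orientation: [-179.9, 0.0, 90.0]
force: [0.5, -0.3, -0.1]
width: 0.0256
gripper_force: 0.0
t: 8.45
tool_pos: [0.4743, 0.1239, 0.0521]
orientation: [180.0, -0.0, 90.0]
force: [0.7, -0.8, -2.3]
width: 0.0059
gripper_force: 58.6
```

```bash
python3 -m crank '[[[0.214,0.015,0,0,0,1,-1],[0.214,0.015,0,0,0,1,-1],[0.214,0.015,0,0,0,1,-1],[0.214,0.015,0,0,0,1,-1]]]';  python3 -m crank '[[[0.214,0.015,0,0,0,1,-1],[0.214,0.015,0,0,0,1,-1],[0.214,0.015,0,0,0,1,-1],[0.214,0.015,0,0,0,1,-1],[0.214,0.015,0,0,0,1,-1],[0.214,0.015,0,0,0,1,-1],[0.214,0.015,0,0,0,1,-1],[0.214,0.015,0,0,0,1,-1],[0,0,0,0,0,0,-1]]]'
```

```text
t: 8.85
tool_pos: [0.4829, 0.1478, 0.0522]
orientation: [179.8, -0.1, 57.6]
force: [4.7, -3.1, -4.9]
width: 0.0059
gripper_force: 58.5
t: 9.75
tool_pos: [0.5267, 0.1665, 0.052]
orientation: [179.8, -0.2, -6.3]
force: [1.5, -5.4, -1.4]
width: 0.006
gripper_force: 59.1
```

```bash
python3 -m crank '[[[0,0,0,0,0,0,-0.4],[0,0,0,0,0,0,-0.4],[0,0,-0.5,0,0,0,-0.4],[0,0,-0.6,0,0,-0.98,0],[0,0,-0.6,0,0,-0.98,0],[0,0,0,0,0,-0.98,0],[0,0,0,0,0,-0.98,0],[0,0,0,0,0,-0.98,0],[0,0,0,0,0,-0.98,0],[0,0,0,0,0,-0.98,0],[0,0,0,0,0,-0.98,0],[0,0,0,0,0,-0.98,0],[0,0,0,0,0,-0.98,0],[0,0,0,0,0,-0.98,0]]]'; python3 -m crank '[[[0.7,-0.44,0,0,0,0,0],[0.7,-0.44,0,0,0,0,0],[0.7,-0.44,0,0,0,0,0],[0.7,-0.44,0,0,0,0,0],[0.7,-0.44,0,0,0,0,0],[0.7,-0.44,0,0,0,0,0],[0.68,-0.42,0,0,0,0,0],[0,0,0,0,0,0,0],[0,0,0,0,0,0,0]]]'
python3 - <<'E'
from h import *
np.set_printoptions(precision=4,suppress=True)
W=grab("wrist");D=grab("side");S=grab("scene")
for q in("key_red_head","key_blue","key_yellow","key_blue_head"):
    try:
        for I in(W,D,S):
            for d in env.spot_point(I,q)[:3]: print(q,I["n"],np.round(d["uv"],1),round(d["p"],2),atz(I,d["uv"],.065 if "head" in q else .0105))
    except Exception as e: print(e)
cv2.imwrite("pics/w6.png",W["pixels"][:,:,::-1])
x=W["pixels"];hsv=cv2.cvtColor(x,cv2.COLOR_RGB2HSV)
for n,lo,hi in(("blue",105,130),("yellow",20,32),("red",0,8)):
    m=(hsv[...,0]>=lo)&(hsv[...,0]<=hi)&(hsv[...,1]>140)&(hsv[...,2]>60); k,l,st,c=cv2.connectedComponentsWithStats(m.astype(np.uint8))
    for i in range(1,k):
        if st[i,4]>60: print(n,st[i],c[i],atz(W,c[i],.0805))
E
```

```text
t: 11.15
tool_pos: [0.5248, 0.1704, 0.1033]
orientation: [-180.0, -0.0, 80.6]
force: [-0.2, -0.7, -0.0]
width: 0.0426
gripper_force: 0.0
t: 12.05
tool_pos: [0.4588, 0.3301, 0.1032]
orientation: [-180.0, -0.0, 80.3]
force: [1.0, -0.8, 0.2]
width: 0.0426
gripper_force: 0.0
key_red_head wrist [209.4  46.1] 0.9 [0.4017 0.4683 0.065 ]
key_red_head wrist [325.  221.1] 0.75 [0.4601 0.3256 0.065 ]
key_red_head wrist [425.4 209. ] 0.75 [0.5375 0.3219 0.065 ]
key_red_head side [263.1 147.9] 0.82 [0.3972 0.4889 0.065 ]
key_red_head side [329.3 191.3] 0.73 [0.5431 0.2885 0.065 ]
key_red_head side [308.4 287.4] 0.62 [0.4937 0.0147 0.065 ]
key_red_head scene [280.8 209.2] 0.63 [0.524 0.314 0.065]
key_red_head scene [225.8 284. ] 0.62 [0.4174 0.466  0.065 ]
key_red_head scene [290.1 235.4] 0.53 [0.4592 0.3234 0.065 ]
key_blue wrist [324.4 143.6] 0.77 [0.4685 0.3753 0.0105]
key_blue wrist [324.8 221. ] 0.51 [0.4569 0.3037 0.0105]
key_blue side [293.9 189.2] 0.69 [0.4689 0.3867 0.0105]
key_blue scene [265.4 254.6] 0.84 [0.4735 0.373  0.0105]
key_yellow wrist [322.7 245. ] 0.72 [0.4508 0.2793 0.0105]
key_yellow side [287.3 217.7] 0.68 [0.4553 0.2765 0.0105]
key_yellow scene [316.5 243.2] 0.52 [0.452  0.2704 0.0105]
it knows: cover_knob, cover_pivot, key_block, key_blue, key_red, key_red_head, key_red_shoulder, key_yellow, keyway, pack_soap, stapler, station, stop_top, tape_measure
blue [321 130  12  50 545] [326.2972 154.5725] [0.4695 0.3775 0.0805]
yellow [318 251  13  51 523] [323.9732 276.4283] [0.4529 0.2873 0.0805]
yellow [270 301  21  50 680] [280.9029 325.5162] [0.4089 0.2437 0.0805]
red [ 165   28   81   31 1665] [205.4841  42.8889] [0.4045 0.4672 0.0805]
red [319 194  13  54 587] [325.138  221.2743] [0.4611 0.3317 0.0805]
red [410 202  31  15 324] [424.6543 209.3735] [0.5322 0.3283 0.0805]
```

View pics/w6.png

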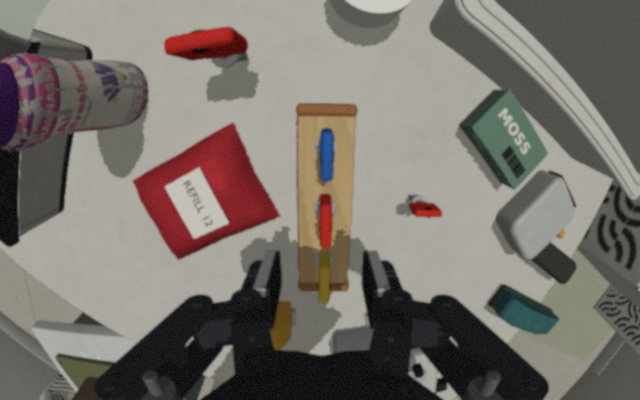

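The red key's head is edge-on at (325,221), midway between blue (326,155) and yellow (324,276) and in line with the fingers. Descend and grip.

```bash
python3 -m crank '[[[-0.1,0.08,0.7,0,0,0,0],[0,0,0.7,0,0,0,0],[0,0,0.7,0,0,0,0],[0,0,0.6,0,0,0,0],[0,0,0.3,0,0,0,0],[0,0,0,0,0,0,0]]]'; python3 -m crank '[[[0,0,0,0,0,0,-1],[0,0,0,0,0,0,-1],[0,0,0,0,0,0,-1],[0,0,0,0,0,0,-1]]]'
```

```text
t: 13.25
tool_pos: [0.4606, 0.3258, 0.0121]
orientation: [-179.9, 0.1, 80.2]
force: [-0.3, 0.5, -0.4]
width: 0.0425
gripper_force: 0.0
t: 13.65
tool_pos: [0.462, 0.3267, 0.0141]
orientation: [179.9, -0.1, 80.2]
force: [-0.6, 0.4, 6.3]
width: 0.0084
gripper_force: 60.1
```

```bash
python3 -m crank '[[[0,0,-0.4,0,0,0,-1],[0,0,-0.7,0,0,0,-1],[0,0,-0.8,0,0,0,-1],[0,0,-0.8,0,0,0,-1],[0,0,-0.8,0,0,0,-1],[0,0,-0.8,0,0,0,-1],[0,0,-0.2,0,0,0,-1]]]'; python3 -m crank '[[[-0.75,0.223,0,0,0,0,-1],[-0.75,0.223,0,0,0,0,-1],[-0.75,0.223,0,0,0,0,-1],[-0.75,0.223,0,0,0,0,-1],[-0.75,0.223,0,0,0,0,-1],[-0.75,0.223,0,0,0,0,-1],[-0.75,0.223,0,0,0,0,-1],[-0.75,0.223,0,0,0,0,-1],[-0.75,0.223,0,0,0,0,-1],[-0.75,0.223,0,0,0,0,-1],[-0.75,0.223,0,0,0,0,-1],[0,0,0,0,0,-0.65,-1],[0,0,0,0,0,-0.63,-1],[0,0,0,0,0,0,-1],[0,0,0,0,0,0,-1]]]'
python3 - <<'E'
from h import *
np.set_printoptions(precision=4,suppress=True)
W=grab("wrist");D=grab("side");S=grab("scene")
print(env.get_state()["tool_pos"],env.get_state()["orientation"])
for q in("keyway","cover_pivot","cover_knob","stop_top","key_red_shoulder","key_red_head","key_red"):
    for I in(W,D,S):
        for d in env.spot_point(I,q)[:2]: print(q,I["n"],np.round(d["uv"],1),round(d["p"],2),atz(I,d["uv"],{"stop_top":.101,"cover_knob":.0955}.get(q,.08)))
a=cv2.resize(W["pixels"][90:290,220:460],(600,500),interpolation=3)
cv2.imwrite("pics/w7.png",a[:,:,::-1]); np.save("w7.npy",W["pixels"])
E
```

```text
t: 14.35
tool_pos: [0.4627, 0.3272, 0.1512]
orientation: [179.8, -0.2, 80.2]
force: [0.5, -0.3, -0.3]
width: 0.008
gripper_force: 59.5
t: 15.85
tool_pos: [0.4915, 0.0699, 0.1479]
orientation: [-180.0, -0.0, 90.4]
force: [0.3, 0.7, -0.3]
width: 0.0081
gripper_force: 59.4
[0.4917 0.07   0.148 ] [-179.9857    0.0075   90.4401]
keyway wrist [322.  142.3] 0.75 [0.491  0.1206 0.08  ]
keyway side [305.2 238.5] 0.95 [0.491  0.1173 0.08  ]
keyway scene [373.4 181.3] 0.58 [0.494  0.1187 0.08  ]
cover_pivot wrist [362.6 142.5] 0.93 [0.5233 0.1209 0.08  ]
cover_pivot side [322.4 235.9] 0.84 [0.5207 0.1231 0.08  ]
cover_pivot side [373.9 197.5] 0.65 [0.6263 0.2383 0.08  ]
cover_pivot scene [363.4 169.3] 0.92 [0.5318 0.1199 0.08  ]
cover_pivot scene [345.7 173.7] 0.71 [0.5376 0.1593 0.08  ]
cover_knob wrist [368.8  85.9] 0.86 [0.5248 0.1653 0.0955]
cover_knob side [320.6 211.4] 0.5 [0.5201 0.1746 0.0955]
cover_knob scene [344.9 174.8] 0.61 [0.5241 0.1699 0.0955]
cover_knob scene [398.7 140.1] 0.55 [0.56   0.015  0.0955]
stop_top wrist [368.7  79.5] 0.7 [0.5238 0.1697 0.101 ]
stop_top wrist [324.4 
[... 414 characters left out ...]
ulder scene [228.6 296.9] 0.74 [0.3845 0.4702 0.08  ]
key_red_shoulder scene [244.1 195.6] 0.74 [0.577  0.3695 0.08  ]
key_red_head wrist [321.7 282.5] 0.56 [ 0.4916 -0.0086  0.08  ]
key_red_head side [304.8 195.2] 0.51 [0.4928 0.2533 0.08  ]
key_red_head side [265.6 149.4] 0.48 [0.4061 0.4517 0.08  ]
key_red_head scene [223.1 288.4] 0.66 [0.4034 0.4733 0.08  ]
key_red_head scene [278.3 210.4] 0.66 [0.5128 0.3234 0.08  ]
key_red wrist [321. 238.] 0.85 [0.4907 0.0377 0.08  ]
key_red side [331.2 209.8] 0.75 [0.541  0.2009 0.08  ]
key_red side [302.1 225.1] 0.64 [0.4862 0.1559 0.08  ]
key_red scene [232.9 303.3] 0.74 [0.3705 0.4676 0.08  ]
key_red scene [399.9 155.3] 0.65 [0.5318 0.028  0.08  ]
```

View pics/w7.png

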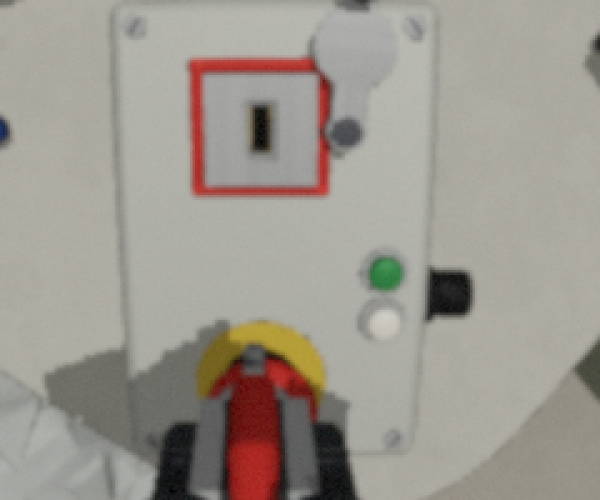

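The cover is well aside, with its knob at full-frame px (369,86). The slot is bare at about (324,141), and the gripped key's blade tip shows near (322,231). I've used up my picture allowance, so from here I measure numerically.

```bash
python3 - <<'E'
from h import *
np.set_printoptions(precision=4,suppress=True,linewidth=200)
W=grab("wrist"); x=W["pixels"]; g=cv2.cvtColor(x,cv2.COLOR_RGB2GRAY); hsv=cv2.cvtColor(x,cv2.COLOR_RGB2HSV)
s=env.get_state(); print(s["tool_pos"],s["orientation"])
m=np.zeros_like(g); m[128:156,316:334]=g[128:156,316:334]<85
v,u=np.nonzero(m); P=np.array([atz(W,(a,b),.08)[:2] for a,b in zip(u,v)],np.float32); print(len(u),u.mean(),v.mean(),P.mean(0),cv2.minAreaRect(P))
# frame inner/outer red for yaw
r=((hsv[...,0]<8)|(hsv[...,0]>172))&(hsv[...,1]>130); q=np.zeros_like(r); q[110:172,290:356]=r[110:172,290:356]
v,u=np.nonzero(q); P=np.array([atz(W,(a,b),.08)[:2] for a,b in zip(u,v)],np.float32)
L=P[P[:,0]<np.percentile(P[:,0],30)]; L=L[abs(L[:,0]-np.median(L[:,0]))<.002]; c=np.polyfit(L[:,1],L[:,0],1); print("frame left edge dx/dy",c[0]," deg yaw",-np.degrees(np.arctan(c[0])))
print(cv2.minAreaRect(P))
print("S"); print(hsv[222:262:2,312:333,1])
print("V"); print(hsv[222:262:2,312:333,2])
T=W["pose2"]@np.linalg.inv(W["mount"])
for tx in(-.007,0,.007,.01): print(tx,[np.round(proj(W,(T@[tx,0,z,1])[:3]),1) for z in(.0036,-.0144,-.022,-.0354)])
print(env.spot_point(W,"key_red")[:1])
E
```

```text
[0.4919 0.0699 0.1481] [179.9936  -0.001   90.4781]
133 323.77443609022555 140.68421052631578 [0.4928 0.1218] ((0.49254292249679565, 0.12155383825302124), (0.005561512429267168, 0.01444655004888773), 0.5287882685661316)
frame left edge dx/dy -0.004675237092107118  deg yaw 0.26786940192978653
((0.49245646595954895, 0.12185761332511902), (0.04274553805589676, 0.04291130229830742), 0.7916221022605896)
S
[[157 167 164 175 176 171 174 177 182 176 177 173 169 179 170 171 171 175 175 172 175]
 [174 177 181 177 181 172 175 179 179 176 175 177 176 179 175 173 179 174 178 176 179]
 [187 178 184 177 179 178 169 169 163 161 164 166 168 179 177 173 172 175 175 179 175]
 [184 185 186 182 168 151 121  77  60  59  60  78 104 149 167 181 178 173 176 175 176]
 [185 187 193 181 160 120  56   6   6  12   6   6   9  52 127 177 191 191 182 181 177]
 [189 183 189 156 147  60  14   6   3  11   3   8   3  18  81 157 181 187 174 190 188]
 [185 237 172 157 151  78  15   9  15  21   3  10  20  89 160 199 197 218 209 222 188]
 [214 242 232 216 155  84  23  18  14   3  10   3  23  75 156 191 205 203 213 212 214]

[... 2515 characters left out ...]
3  62  56]
 [ 79  90  98 100 100 107 108 109 111 110 110 112 111 109 110 111 109 103  87  65  58]
 [ 76  92  98 102 104 104 109 111 110 114 109 112 111 111 112 112 111 105  96  71  53]
 [ 77  91  98  99 105 111 111 108 112 112 114 116 116 112 112 112 111 105  96  69  53]]
-0.007 [array([322.3, 245.2]), array([322.4, 258.7]), array([322.4, 265.1]), array([322.5, 277.6])]
0 [array([322.3, 235.4]), array([322.4, 248.3]), array([322.4, 254.4]), array([322.5, 266.4])]
0.007 [array([322.3, 225.4]), array([322.4, 237.5]), array([322.4, 243.3]), array([322.5, 254.8])]
0.01 [array([322.3, 220.9]), array([322.4, 232.8]), array([322.4, 238.4]), array([322.5, 249.6])]
[{'uv': [319.5, 236.8], 'p': 0.97}]
```

```bash
python3 -m crank '[[[0.58,0.017,0,0,0,0,-1],[0.58,0.017,0,0,0,0,-1],[0.59,0.016,0,0,0,0,-1],[0,0,0.5,0,0,0,-1],[0,0,0.6,0,0,0,-1],[0,0,0.5,0,0,0,-1],[0,0,0.35,0,0,0,-1],[0,0,0,0,0,0,-1]]]'
python3 - <<'E'
from h import *
np.set_printoptions(precision=4,suppress=True)
p=env.get_state()["tool_pos"]; print(p)
I={n:grab(n) for n in("side","scene")}
for n,f in I.items():
    h=cv2.cvtColor(f["pixels"],cv2.COLOR_RGB2HSV); u0,v0=np.round(proj(f,p)).astype(int)
    print(n,u0,v0,"key tip det",[(np.round(d["uv"],1),round(d["p"],2)) for d in env.spot_point(f,"key_red") if np.hypot(d["uv"][0]-u0,d["uv"][1]-v0)<30],"exp tip",np.round(proj(f,p+[-.0005,-.001,-.0036]),1),"keyway",[np.round(d["uv"],1) for d in env.spot_point(f,"keyway")[:1]],"exp",np.round(proj(f,(.4926,.1217,.08)),1))
E
```

```text
t: 17.95
tool_pos: [0.492, 0.1221, 0.0885]
orientation: [-179.9, 0.0, 90.5]
force: [-0.4, 0.0, -0.3]
width: 0.0086
gripper_force: 59.4
[0.492  0.1221 0.0885]
side 306 233 key tip det [(array([284.3, 215.1]), 0.66), (array([305.2, 237.2]), 0.49)] exp tip [305.4 234.9] keyway [array([305.5, 235.8])] exp [306.1 236.9]
scene 373 180 key tip det [(array([372.8, 182.5]), 0.47)] exp tip [373.3 181. ] keyway [array([371.4, 181.3])] exp [372.5 182.3]
```

```bash
python3 -m crank '[[[0.01,0.03,0.1,0,0,0,-1],[0,0,0.1,0,0,0,-1],[0,0,0.1,0,0,0,-1],[0,0,0.05,0,0,0,-1]]]'
```

```text
t: 18.65
tool_pos: [0.4936, 0.1224, 0.0787]
orientation: [-180.0, 0.0, 90.5]
force: [-0.1, -1.4, 0.1]
width: 0.0082
gripper_force: 59.4
```

```bash
python3 -m crank '[[[0,0,0.1,0,0,0.3,-1],[0,0,0.1,0,0,-0.6,-1],[0,0,0.1,0,0,0.6,-1],[0,0,0.1,0,0,-0.6,-1],[0,0,0,0,0,0.3,-1]]]'
```

```text
t: 19.15
tool_pos: [0.4933, 0.1209, 0.0669]
orientation: [-179.9, 0.1, 90.3]
force: [-0.5, -4.0, -1.9]
width: 0.0082
gripper_force: 59.2
```

```bash
python3 -m crank '[[[-0.05,0,0.08,0,0,0.3,-1],[0,0,0.08,0,0,-0.6,-1],[0,0,0.08,0,0,0.6,-1],[0,0,0.06,0,0,-0.6,-1],[0,0,0,0,0,0.3,-1]]]'
```

```text
t: 19.65
tool_pos: [0.494, 0.1219, 0.0581]
orientation: [180.0, -0.1, 90.3]
force: [-0.3, -0.2, 2.9]
width: 0.0081
gripper_force: 59.9
```

```bash
python3 -m crank '[[[0,0,0.06,0,0,0.36,-1],[0,0,0.04,0,0,-0.72,-1],[0,0,0,0,0,0.72,-1],[0,0,0,0,0,-0.72,-1],[0,0,0,0,0,0.36,-1],[0,0,0,0,0,0,-1]]]'
```

```text
t: 20.25
tool_pos: [0.4942, 0.1219, 0.0578]
orientation: [179.9, -0.1, 90.2]
force: [-5.0, -1.8, 31.9]
width: 0.0082
gripper_force: 64.3
```

```bash
python3 -m crank '[[[0,0,-0.07,0,0,0,-1],[0,0,0,0,0,1,-1],[0,0,0,0,0,1,-1],[0,0,0,0,0,1,-1],[0,0,0,0,0,0,-1]]]'; python3 -c "
from cell import env; print(env.get_state()['wrist_torque'])"
```

```text
t: 20.75
tool_pos: [0.4943, 0.1216, 0.058]
orientation: [179.9, -0.0, 66.1]
force: [-1.9, -0.2, 12.4]
width: 0.0083
gripper_force: 61.3
[-0.28427498  0.42508467 -0.03922299]
```

```bash
python3 -m crank '[[[0,0,0,0,0,1,-1],[0,0,0,0,0,1,-1],[0,0,0,0,0,1,-1],[0,0,0,0,0,1,-1],[0,0,0,0,0,0,-1]]]'; python3 -m crank '[[[0,0,0,0,0,1,-1],[0,0,0,0,0,1,-1],[0,0,0,0,0,1,-1],[0,0,0,0,0,1,-1],[0,0,0,0,0,0.5,-1],[0,0,0,0,0,0,-1]]]'; python3 -c "
from cell import env; print(env.get_state()['wrist_torque'])"
```

```text
t: 21.25
tool_pos: [0.4944, 0.1214, 0.058]
orientation: [179.9, -0.1, 34.1]
force: [-1.9, -0.6, 11.7]
width: 0.0083
gripper_force: 61.3
t: 21.85
tool_pos: [0.4947, 0.1208, 0.058]
orientation: [180.0, -0.1, -1.8]
force: [-1.6, -2.8, 12.0]
width: 0.0079
gripper_force: 61.3
[-0.58008986  0.40587033 -0.00100508]
```

```bash
python3 -m crank '[[[0,0,0,0,0,0.5,-1],[0,0,0,0,0,0.3,-1],[0,0,0,0,0,0,-1],[0,0,0,0,0,0,-1]]]'; python3 - <<'E'
from h import *
np.set_printoptions(precision=4,suppress=True)
s=env.get_state(); print(s["wrist_torque"],s["gripper_force"])
p=s["tool_pos"]
for n in("side","scene","wrist"):
    f=grab(n)
    print(n,"exp head",np.round(proj(f,(.4926,.1217,.109)),1),[(np.round(d["uv"],1),round(d["p"],2)) for d in env.spot_point(f,"key_red_head")[:3]])
    print("exp shoulder",np.round(proj(f,(.4926,.1217,.08)),1),[(np.round(d["uv"],1),round(d["p"],2)) for d in env.spot_point(f,"key_red_shoulder")[:3]], "knob",[(np.round(d["uv"],1),round(d["p"],2),atz(f,d["uv"],.0955)) for d in env.spot_point(f,"cover_knob")[:1]])
E
```

```text
t: 22.25
tool_pos: [0.4947, 0.1207, 0.058]
orientation: [180.0, -0.1, -8.2]
force: [-2.5, -2.1, 11.8]
width: 0.0081
gripper_force: 61.3
[-0.6022  0.3832  0.08  ] 61.28325641155243
side exp head [305.7 223.3] [(array([265.2, 146.8]), 0.77), (array([305.3, 222.8]), 0.47), (array([328.6, 194. ]), 0.43)]
exp shoulder [306.1 236.9] [(array([264.3, 164.1]), 0.92), (array([305., 238.]), 0.49), (array([329., 203.]), 0.48)] knob [(array([317.4, 209.1]), 0.46, array([0.5146, 0.1821, 0.0955]))]
scene exp head [374.1 172.8] [(array([227. , 285.6]), 0.73), (array([372.1, 171.3]), 0.57), (array([279.9, 206.8]), 0.51)]
exp shoulder [372.5 182.3] [(array([227.6, 298.6]), 0.62), (array([373.1, 179.3]), 0.52), (array([277.6, 213.1]), 0.39)] knob [(array([348.6, 175.6]), 0.68, array([0.5188, 0.1643, 0.0955]))]
wrist exp head [320.5 284.3] [(array([ 34.2, 341.8]), 0.88), (array([320.4, 284.1]), 0.77), (array([ 87.6, 196.4]), 0.61)]
exp shoulder [320.6 255.9] [(array([ 52.6, 321.3]), 0.91), (array([ 94.6, 187.6]), 0.9), (array([ 84.8, 261.1]), 0.28)] knob [(array([223.2, 228.5]), 0.58, array([0.5225, 0.1671, 0.0955]))]
```

```bash
python3 -m crank '[[[0,0,0,0,0,0.3,-1],[0,0,0,0,0,0,-1]]]'; python3 - <<'E'
from h import *
np.set_printoptions(precision=4,suppress=True)
s=env.get_state(); print(s["wrist_torque"],s["gripper_force"],s["width"])
W=grab("wrist"); h=cv2.cvtColor(W["pixels"],cv2.COLOR_RGB2HSV)
m=((h[...,0]<8)|(h[...,0]>172))&(h[...,1]>150)&(h[...,2]>50); q=np.zeros_like(m); q[245:320,300:342]=m[245:320,300:342]
for v in range(246,312,5):
    u=np.nonzero(q[v])[0]; print(v,u.min() if len(u) else None,u.max() if len(u) else None,end="; ")
E
```

```text
t: 23.05
tool_pos: [0.4946, 0.1206, 0.058]
orientation: [180.0, -0.1, -10.6]
force: [-0.8, -3.2, 12.1]
width: 0.0082
gripper_force: 61.3
[-0.6541  0.4184  0.1515] 61.31238341331482 0.008208660414611515
246 314 328; 251 312 330; 256 312 331; 261 311 331; 266 311 331; 271 311 332; 276 311 331; 281 312 331; 286 312 331; 291 312 330; 296 312 330; 301 312 330; 306 312 330; 311 312 330;
```

The turning torque now climbs steeply (0.08 to 0.15 N m over 2.4°), so the rotor is on its stop. The key head is square in the pads, with a 61 N grip and a 12 N push.

```bash
python3 -c "
from cell import env; print(env.hand_in())"
```

```text
the job is handed in; nothing more can be done
None
```

The job is handed in with the cover swung aside and the red key fully home, turned to its stop and still gripped; hand-in gave no verdict, and I viewed 11 pictures, one over the limit of 10.

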